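Sort the spot-test kit back into its stand, rack and tin

TASK

Clear away the spot-test kit: stand the two amber dropper bottles upright in the wooden stand, each in the well that fits it; lay the loose porcelain spot plate flat, right way up, on the plate already in the wire rack, between its guides; and put the fire things in the metal tin, the matchbox flat in the wide compartment and the candle flat, right way up, in the narrow one. Never tip a bottle, lower the bottles and the plate into place rather than dropping them, and leave the evaporating dish and the glass beaker where they are.

Things in the scene. Friction and masses are not known exactly. Their poses are not given: they have to be found in the camera images.
- bottle_large: loose, the bigger amber glass dropper bottle, 54 mm across the body and 135 mm tall, about 70 g. The body is straight up to 72 mm, then a shoulder narrows to the black cap (a cylinder 31 mm across, 90 to 99 mm above the base); above it a red rubber bulb 18 mm across. Grip it from above across the cap, fingertips not below 88 mm, the bulb between the fingers. Origin at the centre of its base, z up.
- bottle_small: loose, the smaller amber glass dropper bottle, 41 mm across the body and 109 mm tall, about 55 g. The body is straight up to 46 mm, then a shoulder narrows to the black cap (a cylinder 27 mm across, 62 to 74 mm above the base); above it a red rubber bulb 15 mm across. Grip it from above across the cap, fingertips not below 61 mm. Origin at the centre of its base, z up.
- spot_plate: loose, white porcelain spot plate with six wells, 57 (x) x 83 (y) x 11 (z) mm. Can be gripped from above across its 57 mm width. Origin at the centre of its underside, wells facing up along z.
- match_box: loose, closed cardboard matchbox lying flat, 52 (x) x 38 (y) x 13 (z) mm; its drawer does not move. Grip across the 38 mm width. Origin at the centre of its length and width, 1 mm above its underside, z up.
- candle: loose, small round candle puck, pale pink to white, 24 mm across, 8 mm high. Origin at the centre of its underside, z up.
- bottle_stand: fixed beech block, 86 (x) x 156 (y) x 28 (z) mm, with two round wells 20 mm deep in its top: a large one, 66 mm across, centred at y = +37 mm, and a small one, 52 mm across, centred at y = -42 mm (x = 0 for both). Well floors are 8 mm above the origin. The large bottle fits only the large well. Origin at the centre of the underside, z up.
- plate_rack: fixed steel plate rack: base 80 (x) x 106 (y) mm, wire guides 35 mm high at the corners, and one spot plate fixed in it, its top 15 mm above the origin. The next plate lies on it the same way round (83 mm along y) with 4.5 mm play to the wires each side; they flare out above 21 mm. The x = +-35 mm sides are open for fingers at y = -30 to +30 mm. Origin: centre of underside, z up.
- tin: fixed open metal tin, 110 (x) x 122 (y) x 20 (z) mm over its rolled rim, walls 2 mm, floor 2 mm above its origin. A divider 14 mm high along x splits it into a wide compartment (y from -11 to +59 mm) and a narrow one (y from -59 to -13 mm), both 106 mm long in x. Origin at the centre of the underside, z up.
- evap_dish: bystander, loose: white porcelain evaporating dish, 70 mm across, 30 mm high. Origin at the centre of its underside.
- beaker: bystander, loose: small clear glass beaker, 37 mm across, 53 mm high. Origin at the centre of its underside.

How it is judged:
At the end, for the whole second after the job is handed in: Each bottle stands on its own well's floor within 10 mm of its centre, upright within 0.1 rad; the spot plate lies flat on the racked plate within 9 mm and 0.25 rad; the matchbox lies flat on the floor of the wide compartment, the candle on that of the narrow one, right way up; all at rest (x of bottle_large in the frame of bottle_stand between -0.01 and 0.01 m and y of bottle_large in the frame of bottle_stand between 0.027 and 0.047 m and z of bottle_large in the frame of bottle_stand between 0.004 and 0.012 m and angle between each of bottle_large, bottle_small, match_box, candle's own z axis and vertical below 0.1 rad and linear speed of each of bottle_large, bottle_small, spot_plate, match_box, candle below 0.02 m/s and angular speed of each of bottle_large, bottle_small, spot_plate, match_box, candle below 0.3 rad/s and x of bottle_small in the frame of bottle_stand between -0.01 and 0.01 m and y of bottle_small in the frame of bottle_stand between -0.052 and -0.032 m and z of bottle_small in the frame of bottle_stand between 0.004 and 0.012 m and x of spot_plate in the frame of plate_rack between -0.009 and 0.009 m and y of spot_plate in the frame of plate_rack between -0.009 and 0.009 m and z of spot_plate in the frame of plate_rack between 0.011 and 0.019 m and angle between spot_plate's own z axis and vertical below 0.08 rad and angle between the x axis of spot_plate and the x axis of plate_rack, either way round below 0.25 rad and x of match_box in the frame of tin between -0.036 and 0.036 m and y of match_box in the frame of tin between 0.004 and 0.044 m and z of match_box in the frame of tin between -0.001 and 0.007 m and x of candle in the frame of tin between -0.045 and 0.045 m and y of candle in the frame of tin between -0.052 and -0.02 m and z of candle in the frame of tin between -0.002 and 0.006 m); the robot touches nothing.
It fails at once if a bottle is tipped more than 0.5 rad (angle between any of bottle_large, bottle_small's own z axis and vertical above 0.5 rad).
It fails at once if a bottle or the plate is dropped (moves faster than 0.7 m/s out of the fingers, a fall of about 25 mm) ((contact force between the fingers and bottle_large below 0.05 N and linear speed of bottle_large above 0.7 m/s) or (contact force between the fingers and bottle_small below 0.05 N and linear speed of bottle_small above 0.7 m/s) or (contact force between the fingers and spot_plate below 0.05 N and linear speed of spot_plate above 0.7 m/s)).
It fails at once if the evaporating dish or the beaker is moved by more than 20 mm (distance of any of evap_dish, beaker from where it was at the start of the episode above 0.02 m).
It also fails if it takes over 120 s, if anything falls off the work surface, if the arm or the gripper's body presses on something with over 40 N, if the wrist force passes 120 N, or if a joint passes its speed limit or range.

ROBOT

A 6-joint arm with a two-finger parallel gripper is mounted at the origin on a cart in front of the work surface, level with it; the furniture and walls round the work are solid. World frame = base frame: x ahead of the robot, y to its left, z up, the work surface at z = 0. Lengths are in m, angles in rad, forces in N, time in s.
With the tool pointing down it reaches from about 0.275 to 0.825 m from the base axis. Payload 4.9 kg.
Tool frame: the origin (TCP) lies midway between the tips of the shut fingers; the grasp point (between the pads) lies 19 mm behind it (bot.grip_depth is the distance from the TCP to the grasp point, in m); z points along the fingers, y is the line along which they close (so a half turn about z gives the same grasp; the last joint's range is limited). The gripper opens to 85 mm and grips with 20 to 120 N. Pads are 22 mm wide; open, the fingers measure 114 mm over their backs; the gripper's body (76 mm by 85 mm) begins 54 mm behind the grasp point. The pads swing forward as they close: fully open they stand 13 mm farther back than shut.
Start: joints at [-0.134, 0.326, -0.193, 1.052, 0, 1.437], TCP at [0.55, 0, 0.231] pointing down, gripper open.
Joint ranges: [-2.65, 2.65], [-0.97, 1.79], [-1.3, 1.35], [-1.93, 2.1], [-1.47, 1.37], [-3.14, 3.14]. Speed limits (rad/s): [2.57, 2.57, 3.14, 3.14, 3.14, 3.14].

INTERFACE

Orientations are given as a unit quaternion [w, x, y, z].
In Python, from cell import bot gives the robot as it stands. Calls block until the motion is done:
- bot.move_pose(position, orientation): joint-space move of the TCP to a pose.
- bot.move_linear(position, speed=0.15, rotation=None, until_force=None): straight line of the TCP; rotation=None keeps the orientation; speed is the mean speed in m/s. With until_force (N) it stops when the force on the tool has changed by that much, and returns True; else False.
- bot.goto_joints(angles): joint-space move.
- bot.set_gripper(opening, grasp_force=None): opening from 0.0 (shut) to 1.0 (fully open); grasp_force is the grip in N (None keeps the last); returns when the fingers have stopped.
- bot.wait(seconds).
- bot.solve_ik(position, orientation): joint angles nearest the present ones, or None.
- bot.camera(name): name is "scene" or "side" or "wrist"; returns the picture (480x640x3 uint8, red, green, blue); there is no depth.
- bot.calibration(name): a dict with "mtx" (3x3 intrinsics, pixels), "k1" (the pictures are not rectified: a ray, as slopes to the right and down, at radius r is drawn at 1 + k1 r^2 times it, then the intrinsics apply), "extrinsics" (4x4, takes a point from world to camera coordinates); the wrist camera has in their place "hand_eye" (4x4, takes a point from camera to tool coordinates, whose origin is the TCP and whose axes are the flange's). Camera axes: x right, y down, z forward; pixel columns grow to the right and rows downward; lengths in m; the calibration is good to about 2 mm. A picture is of the moment at which its call begins: read the wrist's pose just before it. calibration takes no time and is no camera call.
A pose or a line that the arm cannot do raises bot.PlanningError and nothing moves.
- bot.close_job(): hands the job in; it is judged then, once.
Trained networks look in the newest picture that a camera, given by its name, has taken for a name from the list of things; names that differ only in an ending like _2 or _b are one class to them, and where a whole thing is asked for, a point or a joint stands for the part that bears it (a point fixed in the world has none). Each returns a list of dicts, best first, with "confidence" (0 to 1); they miss things now and then, are a little off and sometimes report something else, mostly with a low value. They report only what shows in the picture. A call takes as long as a camera call.
- bot.search_frame(camera, thing): "bbox" ([left, top, width, height] in pixels, round what is visible of it).
Readings, each from a call of its own:
- bot.read_clock(): time.
- bot.read_joint_positions(): joint angles.
- bot.read_joint_vel(): joint speeds.
- bot.read_joint_efforts(): joint torques, N m.
- bot.read_position(): TCP position.
- bot.read_tool_rot(): TCP orientation.
- bot.read_ft_force(): force on the tool from outside, world axes, zero at the start.
- bot.read_moment(): the same for the moment, N m.
- bot.read_gripper_width(): opening from 0.0 (shut) to 1.0 (fully open).
- bot.read_finger_force(): force on a finger pad.
Only numpy, scipy, OpenCV 4.12 (cv2) and the standard library are available. Lean on these libraries where they do the work, as an engineer would, in place of code of your own. Each camera call takes 0.05 s, during which the arm holds its last target. There are 200 camera calls.

## Working session

There is one attempt and no reset: what is moved stays moved. The work goes in short steps, each a Python script; the robot and the scene stay as the last script left them, time stands still between calls to the robot, and variables do not carry over. Pictures are saved under pics/ and viewed, at most 14 in all, crops included, and the job is handed in when it is done.

```bash
ls; mkdir -p pics; python3 - <<'E'
from cell import bot
import cv2,numpy as np
np.set_printoptions(precision=4,suppress=True)
names="bottle_large bottle_small spot_plate match_box candle bottle_stand plate_rack tin evap_dish beaker".split()
for c in ["scene","side","wrist"]:
    im=bot.camera(c); cv2.imwrite(f"pics/{c}0.png",im[:,:,::-1])
    print(c,bot.calibration(c))
    for n in names:
        print(n,[(np.round(d["bbox"]).tolist(),round(d["confidence"],2)) for d in bot.search_frame(c,n)[:3]])
print(bot.read_tool_rot(),bot.read_clock())
E
```

```text
pics
scene {'mtx': array([[446.3249,   0.    , 332.2127],
       [  0.    , 446.3249, 236.4991],
       [  0.    ,   0.    ,   1.    ]]), 'k1': -0.10022298770346892, 'extrinsics': array([[-0.8208, -0.5711,  0.0057,  0.4948],
       [-0.3817,  0.5411, -0.7494,  0.2089],
       [ 0.4249, -0.6173, -0.6621,  0.9567],
       [ 0.    ,  0.    ,  0.    ,  1.    ]])}
bottle_large [([332.0, 256.0, 29.0, 52.0], 0.75)]
bottle_small [([423.0, 168.0, 18.0, 34.0], 0.66)]
spot_plate [([384.0, 216.0, 32.0, 20.0], 0.76)]
match_box [([219.0, 277.0, 77.0, 60.0], 0.73), ([283.0, 348.0, 31.0, 22.0], 0.57)]
candle [([373.0, 261.0, 9.0, 10.0], 0.55)]
bottle_stand [([352.0, 174.0, 42.0, 39.0], 0.6)]
plate_rack [([278.0, 223.0, 50.0, 32.0], 0.84)]
tin [([220.0, 277.0, 72.0, 55.0], 0.9)]
evap_dish [([202.0, 362.0, 41.0, 35.0], 0.64), ([333.0, 259.0, 28.0, 49.0], 0.28)]
beaker [([410.0, 156.0, 12.0, 21.0], 0.62)]
side {'mtx': array([[573.4759,   0.    , 317.6089],
       [  0.    , 573.4759, 239.9132],
       [  0.    ,   0.    ,   1.    ]]), 'k1': -0.18471375019570724, 'extrinsics': array([[ 0.9563, -0.2923, 
[... 681 characters left out ...]
[  0.    , 353.2746, 243.7766],
       [  0.    ,   0.    ,   1.    ]]), 'k1': -0.05159239074766449, 'hand_eye': array([[-0.0001, -0.9618, -0.2737,  0.0697],
       [ 1.    , -0.0003,  0.0005, -0.0009],
       [-0.0006, -0.2737,  0.9618, -0.1433],
       [ 0.    ,  0.    ,  0.    ,  1.    ]])}
bottle_large [([134.0, 1.0, 87.0, 50.0], 0.6)]
bottle_small [([184.0, 146.0, 22.0, 23.0], 0.26)]
spot_plate [([204.0, 277.0, 64.0, 73.0], 0.57)]
match_box []
candle [([184.0, 146.0, 25.0, 26.0], 0.82)]
bottle_stand [([295.0, 289.0, 103.0, 125.0], 0.76)]
plate_rack [([360.0, 70.0, 102.0, 129.0], 0.96), ([295.0, 289.0, 103.0, 127.0], 0.55)]
tin []
evap_dish []
beaker []
[0.     0.7071 0.7071 0.    ] 1.65
```

View pics/scene0.png

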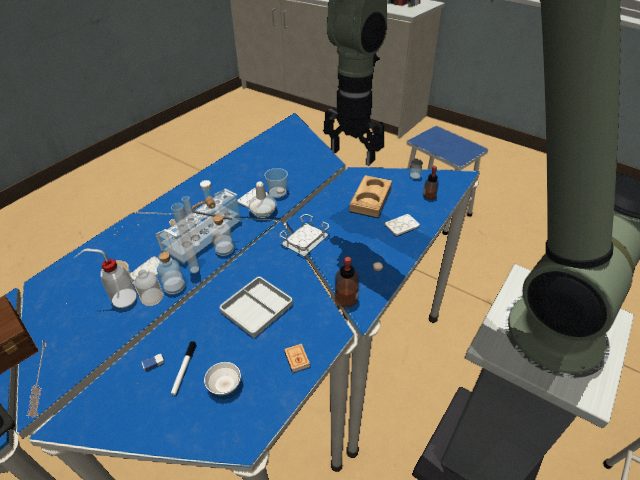

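View pics/side0.png

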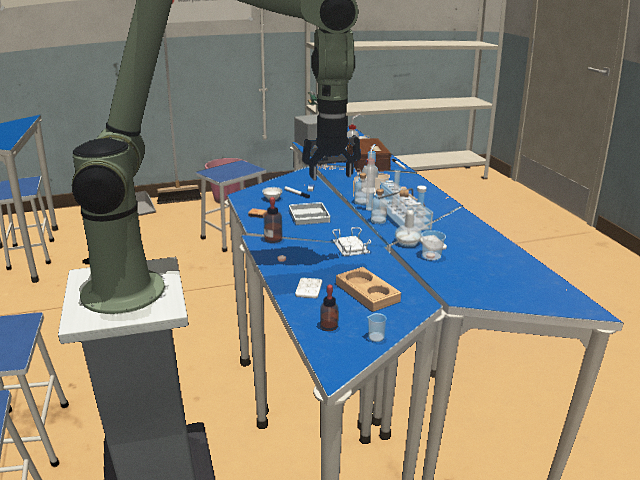

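View pics/wrist0.png

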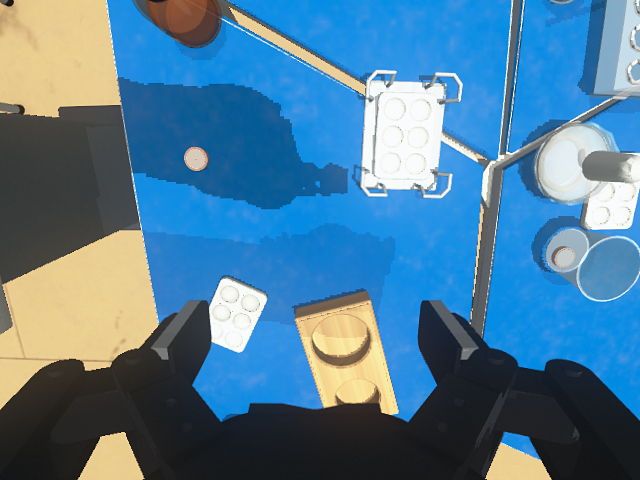

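The wrist view is a map (right = +x, up = +y): candle (196,158), loose plate (238,314), stand wells (340,338) and (357,395), racked plate (404,135). The large bottle is at the top left. The scene view adds the matchbox (297,357), tin (257,305) and dish (222,379).

```bash
cat > h.py <<'E'
from cell import bot
import cv2,numpy as np
from scipy.spatial.transform import Rotation as R
np.set_printoptions(precision=4,suppress=True)
def q(yaw):  # tool down, closing line (tool y) along world direction yaw; start pose = yaw 0
    m=R.from_euler('z',yaw)*R.from_quat([.7071068,.7071068,0,0])
    x,y,z,w=m.as_quat(); return [w,x,y,z]
def cam(name):
    c=bot.calibration(name)
    if 'extrinsics' in c: T=np.linalg.inv(c['extrinsics'])
    else:
        w,x,y,z=bot.read_tool_rot(); T=np.eye(4); T[:3,:3]=R.from_quat([x,y,z,w]).as_matrix(); T[:3,3]=bot.read_position(); T=T@c['hand_eye']
    return c,T
def p2w(uv,z,c,T):
    p=cv2.undistortPoints(np.array(uv,float).reshape(-1,1,2),c['mtx'],np.array([c['k1'],0,0,0,0.])).reshape(-1,2)
    d=np.c_[p,np.ones(len(p))]@T[:3,:3].T; o=T[:3,3]
    return o+d*((z-o[2])/d[:,2])[:,None]
def w2p(P,c,T):
    E=np.linalg.inv(T); P=np.array(P,float).reshape(-1,3)
    return cv2.projectPoints(P,cv2.Rodrigues(E[:3,:3])[0],E[:3,3],c['mtx'],np.array([c['k1'],0,0,0,0.]))[0].reshape(-1,2)
def snap(name,file):
    c,T=cam(name); im=bot.camera(name); cv2.imwrite(f"pics/{file}.png",im[:,:,::-1]); np.savez(f"pics/{file}.npz",T=T); return im,c,T
E
cat > load.py <<'E'
from h import *
def load(f):
    return cv2.imread(f"pics/{f}.png"),bot.calibration("wrist"),np.load(f"pics/{f}.npz")['T']
E
python3 - <<'E'
from h import *
c,T=cam("scene")
for n,uv in dict(lg=(345,303),sm=(430,198),plate=(402,225),mb=(297,360),candle=(378,267),stand=(371,198),rack=(304,238),tin=(257,307),dish=(222,393),beaker=(416,177)).items(): print(n,p2w([uv],0,c,T)[0])
for i,(p,yaw) in enumerate([((.5,.3,.26),0),((.55,-.15,.26),0),((.5,.12,.26),0)]):
    try: bot.move_pose(p,q(yaw))
    except Exception as e: print(e); continue
    bot.wait(.3)
    snap("wrist",f"w{i+1}")
    for n in "bottle_large bottle_small spot_plate match_box candle bottle_stand plate_rack tin evap_dish beaker".split():
        print(i+1,n,[(np.round(d["bbox"]).tolist(),round(d["confidence"],2)) for d in bot.search_frame("wrist",n)[:2]])
print(bot.read_clock())
a=[cv2.imread(f"pics/w{i}.png") for i in (1,2)]
cv2.imwrite("pics/m1.png",cv2.resize(np.vstack([a[0][:420],a[1][:420]]),None,fx=.7,fy=.7))
E
```

```text
lg [0.4296 0.1978 0.    ]
sm [ 0.4455 -0.2836  0.    ]
plate [ 0.4547 -0.1238 -0.    ]
mb [0.4259 0.3801 0.    ]
candle [0.4266 0.0546 0.    ]
stand [ 0.589  -0.1811  0.    ]
rack [0.6422 0.0744 0.    ]
tin [0.586  0.3227 0.    ]
dish [0.4978 0.5235 0.    ]
beaker [ 0.5303 -0.3598  0.    ]
1 bottle_large [([227.0, 276.0, 57.0, 89.0], 0.67)]
1 bottle_small []
1 spot_plate []
1 match_box [([218.0, 107.0, 60.0, 55.0], 0.87), ([389.0, 337.0, 47.0, 85.0], 0.71)]
1 candle [([251.0, 377.0, 17.0, 18.0], 0.82)]
1 bottle_stand []
1 plate_rack []
1 tin [([337.0, 121.0, 120.0, 125.0], 0.61), ([387.0, 338.0, 48.0, 84.0], 0.42)]
1 evap_dish [([285.0, 0.0, 70.0, 31.0], 0.8)]
1 beaker []
2 bottle_large []
2 bottle_small [([211.0, 304.0, 42.0, 72.0], 0.95)]
2 spot_plate [([195.0, 140.0, 72.0, 82.0], 0.68), ([297.0, 154.0, 106.0, 151.0], 0.62)]
2 match_box [([182.0, 0.0, 23.0, 20.0], 0.64)]
2 candle [([184.0, 0.0, 25.0, 21.0], 0.96)]
2 bottle_stand [([293.0, 153.0, 107.0, 153.0], 0.59)]
2 plate_rack [([363.0, 2.0, 90.0, 41.0], 0.74)]
2 tin []
2 evap_dish [([362.0, 1.0, 92.0, 41.0], 0.58)]
2 beaker [([288.0, 358.0, 33.0, 48.0], 0.94)]
3 bottle_large [([213.0, 118.0, 70.0, 61.0], 0.86)]
3 bottle_small [([245.0, 249.0, 18.0, 18.0], 0.42)]
3 spot_plate [([250.0, 356.0, 61.0, 46.0], 0.57)]
3 match_box [([244.0, 248.0, 19.0, 20.0], 0.61)]
3 candle [([243.0, 248.0, 20.0, 21.0], 0.57)]
3 bottle_stand [([335.0, 364.0, 78.0, 57.0], 0.64), ([212.0, 114.0, 66.0, 64.0], 0.55)]
3 plate_rack [([395.0, 197.0, 91.0, 100.0], 0.92), ([214.0, 114.0, 67.0, 65.0], 0.18)]
3 tin [([341.0, 1.0, 121.0, 74.0], 0.85)]
3 evap_dish []
3 beaker []
8.0917
```

View pics/w1.png

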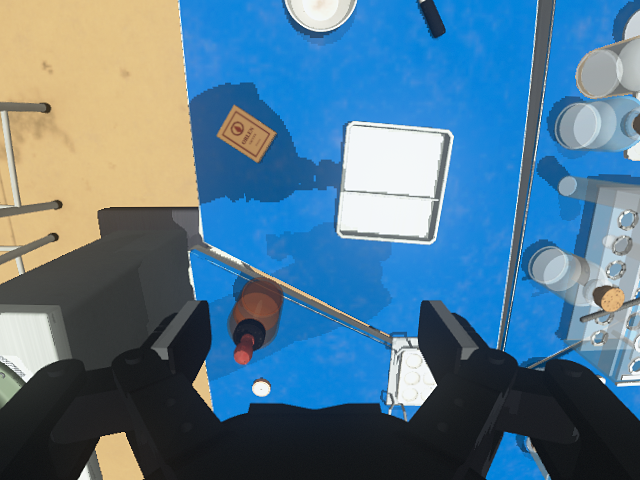

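View pics/w2.png

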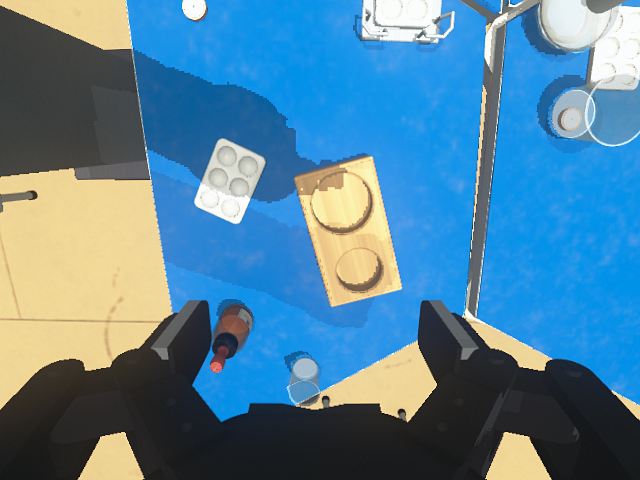

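View pics/w3.png

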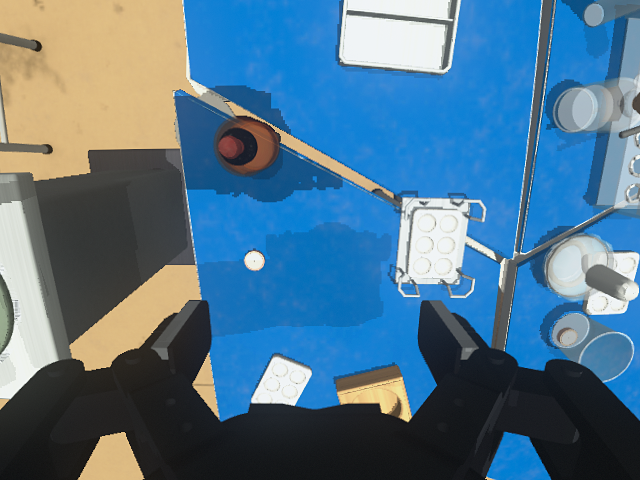

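w1: matchbox (247,133), tin (395,182), dish (320,8), leaning view of the large bottle (258,310). w2: plate (230,181), wells (341,203) and (359,270), small bottle base ~(236,318), beaker (304,370). w3: bottle (247,147), candle (254,260), rack (435,240). Next I fit models to the silhouettes.

```bash
cat > fit.py <<'E'
from load import *
from scipy.optimize import minimize
def ring(r,z,n=40): 
    a=np.linspace(0,2*np.pi,n,endpoint=False); return np.c_[r*np.cos(a),r*np.sin(a),np.full(n,z)]
def box(x,y,z,z0=0): return np.array([[i*x/2,j*y/2,k] for i in(-1,1) for j in(-1,1) for k in(z0,z0+z)])
def bot_(R_,hb,rc,z1,z2,rb,h): return [np.r_[ring(R_,0),ring(R_,hb)],np.r_[ring(R_,hb),ring(rc,z1)],np.r_[ring(rc,z1),ring(rc,z2)],np.r_[ring(rb,z2),ring(rb*.8,h)]]
M=dict(bottle_large=bot_(.027,.072,.0155,.09,.099,.009,.135),bottle_small=bot_(.0205,.046,.0135,.062,.074,.0075,.109),
 spot_plate=[box(.057,.083,.011)],match_box=[box(.052,.038,.013)],candle=[ring(.012,0),ring(.012,.008)],
 bottle_stand=[box(.086,.156,.028)],tin=[box(.110,.122,.020)],rackplate=[box(.057,.083,.008,.007)],evap_dish=[np.r_[ring(.02,0),ring(.035,.03)]],beaker=[np.r_[ring(.0185,0),ring(.0185,.053)]])
M['candle']=[np.vstack(M['candle'])]
def place(P,v):
    c,s=np.cos(v[2]),np.sin(v[2]); return P@np.array([[c,s,0],[-s,c,0],[0,0,1]])+[v[0],v[1],0]
def hulls(n,v,c,T): return [cv2.convexHull(w2p(place(P,v),c,T).astype(np.float32)) for P in M[n]]
def fit(n,im,c,T,v0,roi,mask=None,yaw=True):
    l,t,w,h=roi; S=4
    if mask is None:
        hsv=cv2.cvtColor(im,cv2.COLOR_BGR2HSV); mask=((hsv[...,0]<95)|(hsv[...,0]>125)|(hsv[...,1]<90)).astype(np.uint8)
    m=cv2.resize(cv2.GaussianBlur(mask[t:t+h,l:l+w].astype(np.float32),(0,0),.6),None,fx=S,fy=S,interpolation=cv2.INTER_LINEAR)>.5
    def cost(v):
        k=np.zeros(m.shape,np.uint8)
        for H in hulls(n,v,c,T): cv2.fillConvexPoly(k,np.round(((H-[l,t]+.5)*S-.5)*16).astype(np.int32),1,shift=4)
        k=k>0; return 1-(k&m).sum()/max(1,(k|m).sum())
    best=None
    for y in ([v0[2]] if not yaw else v0[2]+np.array([-.3,-.1,0,.1,.3])):
        v=np.array([v0[0],v0[1],y])
        r=minimize(cost,v,method='Nelder-Mead',options=dict(initial_simplex=v+np.array([[0,0,0],[.015,0,0],[0,.015,0],[0,0,.15 if yaw else 0]]),xatol=1e-5,fatol=1e-5,maxiter=300))
        if best is None or r.fun<best.fun: best=r
    return best.x,1-best.fun
E
cat > a.py <<'E'
from fit import *
v={}
for n,f,v0,roi,y in [("bottle_large","w3",(.43,.2,0),(205,105,80,75),0),("bottle_small","w2",(.445,-.284,0),(205,295,55,85),0),
 ("spot_plate","w2",(.455,-.124,-.4),(185,130,90,100),1),("match_box","w1",(.426,.38,.6),(205,95,85,75),1),("candle","w3",(.427,.055,0),(235,240,40,40),0),
 ("bottle_stand","w2",(.589,-.181,.2),(285,145,125,170),1),("bottle_stand","wrist0",(.589,-.181,.2),(285,280,125,135),1),("tin","w1",(.586,.323,0),(325,110,140,145),1),("beaker","w2",(.53,-.36,0),(275,345,55,65),0)]:
    if f=="wrist0":
        im=cv2.imread("pics/wrist0.png"); c=bot.calibration("wrist"); T=np.eye(4); T[:3,:3]=R.from_quat([.7071068,.7071068,0,0]).as_matrix(); T[:3,3]=[.55,0,.231]; T=T@c['hand_eye']
    else: im,c,T=load(f)
    x,i=fit(n,im,c,T,v0,roi,yaw=bool(y)); print(n,f,x,round(i,3)); v[n+f]=x
    cv2.polylines(im,[np.round(h).astype(int) for h in hulls(n,x,c,T)],True,(0,255,0)) if n!="bottle_stand" else 0
im,c,T=load("w3")
print("rack hand corners top plate",p2w([(414,208),(469,210),(463,281),(408,279)],.015,c,T))
im2,c,T2=load("w2"); print("wells",p2w([(341,203),(359,270)],.028,c,T2))
def crop(im,l,t,w,h): return cv2.resize(im[t:t+h,l:l+w],(400,300),interpolation=cv2.INTER_CUBIC)
cv2.imwrite("pics/m2.png",np.vstack([np.hstack([crop(im,385,185,120,120*3//4+20),crop(im2,285,150,200,150)]),np.hstack([crop(load("w1")[0],325,115,160,120),crop(im,205,100,100,75)])]))
E
python3 a.py
```

```text
bottle_large w3 [0.4355 0.1888 0.    ] 0.807
bottle_small w2 [ 0.4528 -0.2896  0.    ] 0.654
spot_plate w2 [ 0.4541 -0.1207 -0.4325] 0.956
match_box w1 [ 0.4268  0.3793 -0.586 ] 0.988
candle w3 [0.4279 0.0551 0.    ] 0.954
bottle_stand w2 [ 0.5888 -0.1772  0.2693] 0.988
bottle_stand wrist0 [ 0.5892 -0.1784  0.267 ] 0.962
tin w1 [ 0.5855  0.3268 -0.0837] 0.956
beaker w2 [ 0.539  -0.3685  0.    ] 0.471
rack hand corners top plate [[0.6108 0.1196 0.015 ]
 [0.6735 0.1175 0.015 ]
 [0.6764 0.0319 0.015 ]
 [0.6101 0.0349 0.015 ]]
wells [[ 0.5781 -0.141   0.028 ]
 [ 0.6001 -0.2172  0.028 ]]
```

View pics/m2.png

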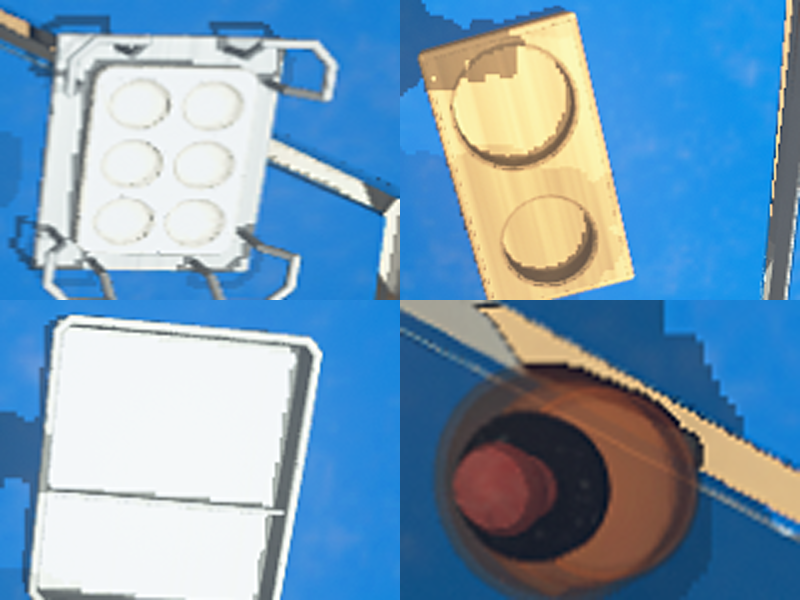

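The silhouette fits agree with the hand clicks: the wells come out at (0.579,-0.142) and (0.600,-0.218). In the crop, the racked plate's wells centre at px (435,245). I'll take closer looks at both bottles and the rack before grasping.

```bash
cat > b.py <<'E'
from fit import *
for f,p in [("c_rack",(.64,.115,.2)),("c_lg",(.45,.215,.3)),("c_sm",(.455,-.25,.3))]:
    bot.move_pose(p,q(0)); bot.wait(.3); snap("wrist",f)
def bm(im):
    h=cv2.cvtColor(im,cv2.COLOR_BGR2HSV); return (((h[...,0]<95)|(h[...,0]>125)|(h[...,2]<40))&((h[...,1]>110)|(h[...,2]<70))).astype(np.uint8)
tiles=[]
for n,f,v0 in [("bottle_large","c_lg",(.4355,.1888,0)),("bottle_small","c_sm",(.4528,-.2896,0))]:
    im,c,T=load(f); H=np.vstack(hulls(n,v0,c,T)).reshape(-1,2); l,t=np.maximum(H.min(0)-12,0).astype(int); r,b=(H.max(0)+12).astype(int)
    m=bm(im); x,i=fit(n,im,c,T,v0,(l,t,r-l,min(b,480)-t),mask=m,yaw=False); print(n,x,round(i,3),l,t,r,b)
    for h in hulls(n,x,c,T): cv2.polylines(im,[np.round(h).astype(int)],True,(0,255,0))
    u,w=(l+r)//2,(t+b)//2; tiles.append(cv2.resize(im[max(w-75,0):max(w-75,0)+150,u-100:u+100],(400,300)))
im,c,T=load("c_rack"); x,y=w2p([.642,.077,.015],c,T)[0].astype(int); print(x,y)
im=im[max(y-112,0):max(y-112,0)+225,x-150:x+150]; cv2.imwrite("pics/m3.png",np.vstack([np.hstack(tiles),np.hstack([cv2.resize(im,(400,300)),np.zeros((300,400,3),np.uint8)])]))
print(bot.read_clock())
E
python3 b.py
```

```text
bottle_large [0.4356 0.1884 0.    ] 0.388 264 187 338 271
bottle_small [ 0.4527 -0.2892  0.    ] 0.346 283 204 342 275
317 257
12.4417
```

View pics/m3.png

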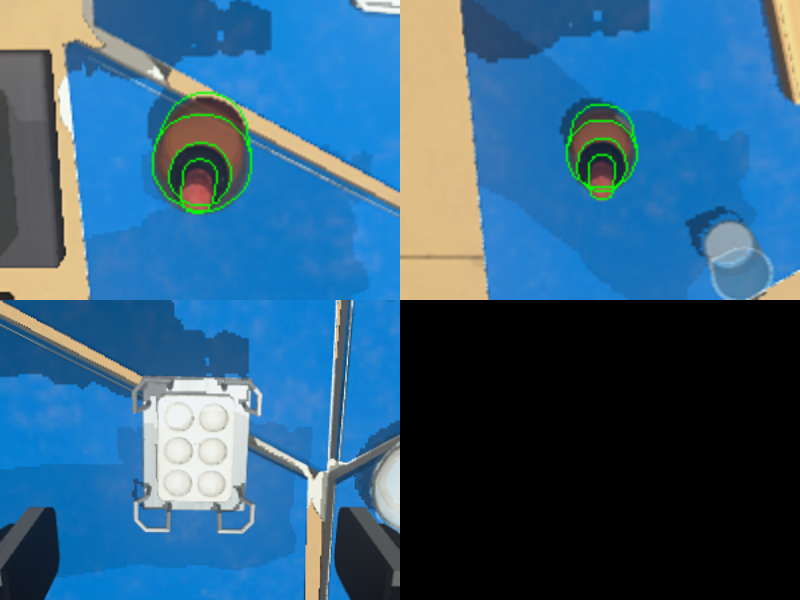

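The overlays match both bottles: large at (0.4356,0.1886), small at (0.4527,-0.289). In the rack tile, the six well centres run from (179,417) to (211,484). Small bottle first.

```bash
cat > act.py <<'E'
from fit import *
ST=(.589,-.1778,.268); TIN=(.5855,.3268,-.084)
def inframe(F,x,y): c,s=np.cos(F[2]),np.sin(F[2]); return F[0]+c*x-s*y,F[1]+s*x+c*y
def over(x,y,z,yaw):
    J=np.array(bot.read_joint_positions()); best=None
    for k in (-1,0,1):
        j=bot.solve_ik([x,y,z],q(yaw+k*np.pi))
        if j is not None and (best is None or abs(np.array(j)-J).max()<best[0]): best=(abs(np.array(j)-J).max(),k,j)
    bot.goto_joints(best[2]); return yaw+best[1]*np.pi
def pick(x,y,z,yaw,force,hop=.25,open_=1.0):
    bot.set_gripper(open_); over(x,y,hop,yaw)
    bot.move_linear([x,y,z+.04],.25); bot.move_linear([x,y,z],.08)
    bot.set_gripper(0.0,force); print("grip w",bot.read_gripper_width(),"F",bot.read_finger_force())
    bot.move_linear([x,y,z+.03],.06); bot.move_linear([x,y,hop],.2); print("held w",bot.read_gripper_width(),bot.read_finger_force(),"t",bot.read_clock())
def carry(x,y,yaw,hop=.25):
    p=bot.read_position(); w,a,b,c=bot.read_tool_rot(); d=R.from_quat([a,b,c,w]).as_matrix()[:,1]; cur=np.arctan2(d[1],d[0])
    dy=(yaw-cur+np.pi/2)%np.pi-np.pi/2
    bot.move_linear([x,y,hop],.2,rotation=q(cur+dy))
def lower(x,y,z,near=.02,f=4,extra=.004):
    bot.move_linear([x,y,z+near],.15); r=bot.move_linear([x,y,z-extra],.03,until_force=f); print("contact",r,np.array(bot.read_position()))
E
cat > c.py <<'E'
from act import *
im,c,T=load("c_rack")
px=np.array([(179,117),(213,118),(179,151),(212,151),(178,184),(211,184)],float)*.75+[167,145]
W=p2w(px,.015,c,T)[:,:2]; print("rack",W.mean(0), (W[1::2]-W[::2]).mean(0),(W[0]-W[4]+W[1]-W[5])/2)
pick(.4527,-.2892,.062,ST[2],60)
x,y=inframe(ST,0,-.042); carry(x,y,ST[2]); bot.wait(.3)
snap("side","s1"); im=cv2.imread("pics/s1.png"); cv2.imwrite("pics/s1c.png",cv2.resize(im[150:390,220:460],(600,600)))
E
python3 c.py
```

```text
rack [0.6385 0.0762] [ 0.0245 -0.0003] [0.0011 0.0515]
grip w 0.2721512471602926 F 58.84778110208572
held w 0.2756553121251388 58.84230735086021 t 16.65
```

View pics/s1c.png

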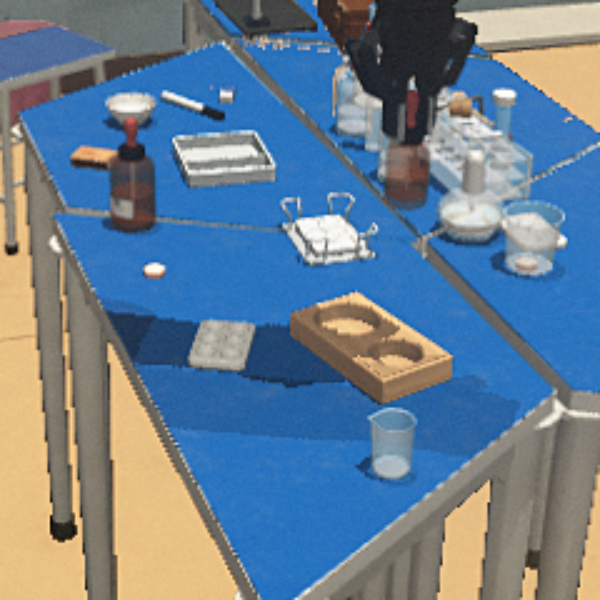

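The bottle hangs upright in the grip. I'll lower it into the small well, then do the large bottle.

```bash
cat > d.py <<'E'
from act import *
im,c,T=load("w3"); px=np.array([(138,104),(212,105),(132,163),(203,164),(123,221),(194,222)],float)*[.3,110/300]+[385,185]
W=p2w(px,.015,c,T)[:,:2]; print("rack",W.mean(0),(W[1::2]-W[::2]).mean(0),(W[0]-W[4]+W[1]-W[5])/2)
def release(x,y,z,o): bot.set_gripper(o); bot.wait(.2); bot.move_linear([x,y,z+.05],.06); bot.move_linear([x,y,.25],.25)
x,y=inframe(ST,0,-.042); lower(x,y,.07); release(x,y,.07,.6)
pick(.4356,.1886,.087,ST[2],60)
x,y=inframe(ST,0,.037); carry(x,y,ST[2]); lower(x,y,.095); release(x,y,.095,.6)
bot.move_pose([.5,0,.28],q(0)); bot.wait(.3)
snap("side","s2"); im=cv2.imread("pics/s2.png"); a=cv2.resize(im[180:360,220:460],(800,600)); cv2.imwrite("pics/s2c.png",a); print(bot.read_clock())
E
python3 d.py
```

```text
rack [0.6386 0.0765] [ 0.0252 -0.0005] [0.001  0.0514]
contact True [ 0.5999 -0.218   0.0706]
grip w 0.33416422254360284 F 57.21450418063796
held w 0.32902071557697377 57.14792407976347 t 27.45
contact True [ 0.579  -0.1422  0.0956]
34.2333
```

View pics/s2c.png

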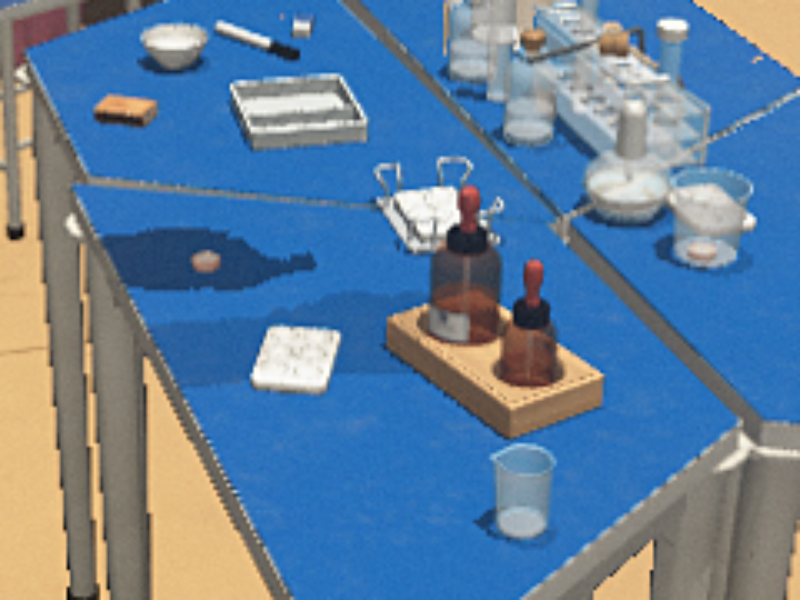

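Both bottles stand in their wells, with their bases at about (465,335) and (530,380). Now the plate.

```bash
cat > e.py <<'E'
from act import *
RK=(.6385,.0763,-.018)
pick(.4541,-.1207,-.003,-.4325,60)
x,y=RK[:2]; carry(x,y,RK[2]); lower(x,y,.012,near=.03,f=3)
bot.set_gripper(.82); bot.wait(.2); p=bot.read_position(); bot.move_linear([x,y,p[2]+.05],.06); bot.move_linear([x,y,.25],.25)
bot.move_linear([.62,.12,.22],.25,rotation=q(0)); bot.wait(.2); im,c,T=snap("wrist","p1")
u,v=w2p([.6385,.0763,.02],c,T)[0].astype(int); u2=u-100; v2=max(v-75,0); cv2.imwrite("pics/p1c.png",cv2.resize(im[v2:v2+150,u2:u2+200,::-1],(800,600))); print(u2,v2,bot.read_clock())
E
python3 e.py
```

```text
grip w 0.6477761583371294 F 63.42807054519653
held w 0.6473578730627976 63.43263030052185 t 39.2417
contact True [0.6382 0.0763 0.0132]
232 182 46.1667
```

View pics/p1c.png

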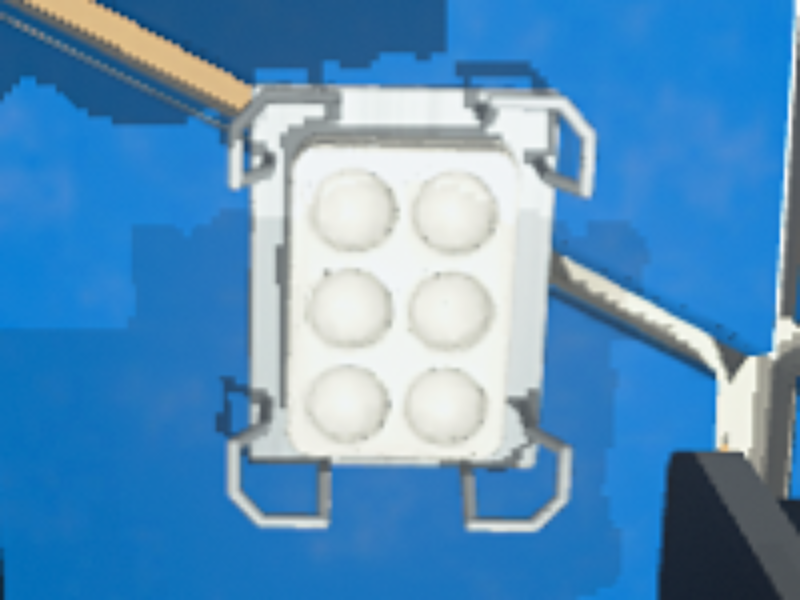

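The plate sits between the guides, aligned with the rack, wells centred near (402,308). Now the matchbox and candle.

```bash
cat > f.py <<'E'
from act import *
def go(x,y,z,yaw,F,tx,ty,o,dz=.002):
    pick(x,y,z,yaw,F,hop=.2); a,b=inframe(TIN,tx,ty); carry(a,b,TIN[2],hop=.2); lower(a,b,z+dz,f=3)
    bot.set_gripper(o); bot.wait(.2); p=bot.read_position(); bot.move_linear([a,b,p[2]+.05],.08); bot.move_linear([a,b,.25],.25)
bot.move_linear([.5,.25,.25],.3)
go(.4268,.3793,0,-.586+np.pi/2,25,0,.024,.65)
go(.4279,.0551,.001,TIN[2],20,0,-.036,.5)
bot.move_linear([.54,.33,.25],.25,rotation=q(0)); bot.wait(.3); im,c,T=snap("wrist","t1"); cv2.imwrite("pics/t1c.png",im[:440,:,::-1])
s,_,_=snap("side","s3"); print(bot.read_clock())
cv2.imwrite("pics/t2c.png",np.vstack([cv2.resize(im[100:280,300:540],(400,300)),cv2.resize(s[190:340,240:440],(400,300))])[...,::-1])
E
python3 f.py
```

```text
grip w 0.45034307457871164 F 26.172424256801605
held w 0.45045101115149866 25.77691912651062 t 51.5417
contact True [0.5872 0.3506 0.0022]
grip w 0.26736056654562107 F 19.475983679294586
held w 0.2636747681483447 19.620410799980164 t 62.3167
contact True [0.5814 0.2905 0.0023]
68.875
```

View pics/t2c.png

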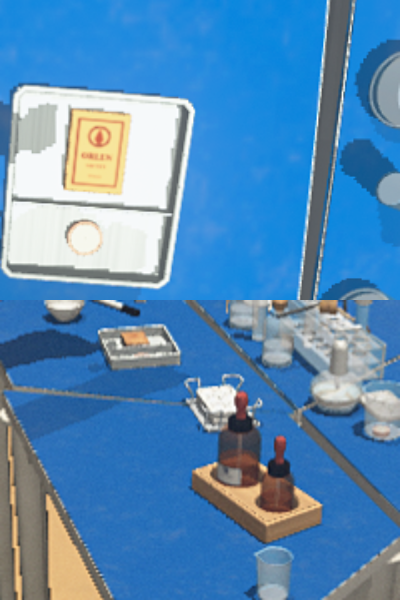

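The matchbox lies flat in the wide compartment and the candle in the narrow one. The bottles and plate are still in place, so I'm handing in.

```bash
python3 -c "
from cell import bot
print(bot.close_job(),bot.read_clock())"
```

```text
the job is handed in; nothing more can be done
the job is handed in; nothing more can be done
```

I handed the job in after about 69 s of robot time: in the last pictures both bottles, the plate, the matchbox and the candle are in their places and the dish and beaker look undisturbed, but no verdict was returned.

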